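Turn over the settled ink jar and set it on its tilting stand

TASK

The ink in the tall closed jar on the riser has settled: turn the jar right over, keep it upside down for a good three seconds so that the pigment comes off the bottom, and turn it upright again. Then lower it gently, upright, onto the middle of the sprung tilting stand until the stand's plate is pressed down level under it, and only then let go. Leave the two pots beside it where they are.

Things in the scene. Friction and masses are not known exactly. Their poses are not given: they have to be found in the camera images.
- jar_centre (a point): centre (on the axis, half-way up) of the closed ink jar, the only tall jar: white plastic, 60 mm in diameter up to 108 mm above its foot, then sloping in to a black ribbed screw lid 54 mm in diameter; 150 mm tall, 0.36 to 0.54 kg, weight evenly spread. z axis: up the jar from foot to lid. It starts upright on the riser, in a row with two low pots
- plate_middle (a point): middle of the rubber-covered upper face of the stand's hinged plate, where the jar's foot belongs; moves with the plate. z axis: square to the plate; x axis: from hinge to raised edge. Plate 113 mm (x) by 100 mm (y). The hinge line is 55 mm away along -x, 4 mm below the face; a lip 10 mm above the face runs there, 49 to 53 mm away. Level, the point is 46 mm above the stand's origin
- tilt_plate (a joint): angle of the hinged plate in rad: 0 when its spring holds it raised, sloping 0.2 rad with the hinged edge low; 0.2 when pressed down level on its stops. About 2 N at the middle brings it level and the jar's weight alone keeps it level; without a load it springs up again
- stand: the fixed steel tilting jar stand: base 150 x 124 mm, origin at the centre of its underside on the bench, x axis level from the hinged (low) edge to the sprung (high) edge, z up. The plate's raised edge stands about 69 mm above the bench. Stand and riser are side by side, either one on the left
- riser: fixed low wooden bench riser, 130 mm (x) by 380 mm (y), top 60 mm above the bench; origin at the centre of its underside. The jar, the tin and the dish stand on it in a row, about 120 mm apart, in any order. Tools up to 45 mm high lie nearer the robot, and a bowl, a brick and a block up to 75 mm high on the far side
- tin: squat closed steel ink tin, 70 mm across, 36 mm high, on the riser; origin at its underside. Must stay where it is
- dish: small open white china dish, 76 mm across, 34 mm high, on the riser; origin at its underside. Must stay where it is
Things that resemble listed ones, but are neither listed nor needed, are in the scene too. There is more than one size of the part that bears jar_centre; the job needs the smaller.

How it is judged (in metres and radians):
On the way, in this order (a step that is already met when the one before it is completed fails the run):
1. the jar has been kept upside down (within 30 degrees) for 2.5 s (angle between jar_centre's own z axis and vertical above 2.617 rad), for 2.5 s.
2. the jar, upright (within 6 degrees) and still held in the fingers, has pressed the plate down level (within 3 degrees) (value of joint tilt_plate above 0.15 rad and angle between jar_centre's own z axis and vertical below 0.105 rad and contact force between the fingers and jar above 1 N), for 0.1 s.
At the end, for the whole second after the job is handed in: the jar stands upright (within 3.4 degrees) with its foot on the plate, its axis within 18 mm of the plate's middle, and the plate is pressed down level (within 1.4 degrees) (angle between jar_centre's own z axis and vertical below 0.06 rad and horizontal distance between jar_centre and plate_middle below 0.018 m and z of jar_centre in the frame of plate_middle between 0.068 and 0.082 m and value of joint tilt_plate above 0.175 rad); the robot touches nothing.
It fails at once if the jar is set down on the stand with more than 35 N (contact force between jar and stand above 35 N).
It fails at once if another thing on the bench is shifted by more than 25 mm (distance of any of tin, dish from where it was at the start of the episode above 0.025 m).
It also fails if it takes over 64 s, if anything falls off the work surface, if the arm or the gripper's body presses on something with over 40 N, if the wrist force passes 120 N, or if a joint passes its speed limit or range.

ROBOT

A 7-joint arm with a two-finger parallel gripper is mounted at the origin on the work surface. World frame = base frame: x ahead of the robot, y to its left, z up, the work surface at z = 0. Lengths are in mm, angles in rad, forces in N, time in s.
With the tool pointing down it reaches from about 400 to 875 mm from the base axis. Payload 6.5 kg.
Tool frame: the origin (TCP) lies at the centre of the arm's flange, where the gripper is bolted on; the fingertips stand 166 mm ahead of it and the grasp point (between the pads) lies 147 mm ahead of it; x points along the fingers, y is the direction in which the jaws open and shut, and the axes are right-handed (so a half turn about x gives the same grasp; the last joint's range is limited). The gripper opens to 88 mm and grips with 3 to 60 N. Pads are 18 mm wide; open, the fingers measure 123 mm over their backs; the gripper's body (75 mm by 187 mm) begins 45 mm behind the grasp point.
Start: joints at [1.042, 0.536, -0.004, 1.538, 0.003, 1.067, -0.071], TCP at [290.195, -581.616, 404.716] pointing down, gripper open.
Joint ranges: [-2.7, 2.7], [-0.37, 2.16], [-1.27, 1.26], [0.24, 2.4], [-1.31, 4.45], [0.19, 1.91], [-2.76, 2.76]. Speed limits (rad/s): [2.39, 2.39, 3.14, 3.14, 3.14, 3.14, 3.14].

INTERFACE

Orientations are given as a 3x3 rotation matrix whose columns are the frame's x, y, z axes.
In Python, from plant import arm gives the robot as it stands.
- The arm moves only by the tool step_arm, never from a script. Its argument "series" is text: rows parted by semicolons, each of 5 numbers parted by spaces: the closure, from 0 (fully open) to 1 (shut), then the shift along the world's x, y, z each as a share of 0.5 m, from -1 to 1, then the turn about the world's z as a share of 1.5 rad, from -1 to 1. A call has 1 to 5 rows; each row is the pose to reach, as a shift and turn from the pose commanded when the call began; what a row does not reach only later rows make up. A row lasts 1/8 s, in which the tool goes at most 62.5 mm and 10.7 degrees, less where a joint would pass 70% of its speed; a pose out of reach is approached as far as the arm can. A call with a number of a shift or a turn outside -1 to 1 is refused whole. A call with a gripper value outside its range is refused whole. The fingers move at their own pace and stop on an object; "force" is the grip in N (left out, the last holds). Time passes only in rows, so rows that repeat a pose let the fingers close. It gives the time, the measured TCP pose, the force and the opening at its end, in the units of the state.
- arm.get_state(): the state, without advancing time (a new reading comes with each control period).
- arm.camera(name): name is "scene" or "top"; returns a dict with "pixels" (384x512x3 uint8, red, green, blue), "z_map" (384x512 float32, mm along the optical axis (not along the pixel's ray), 0 where there is no reading), "intrinsics" (3x3 intrinsics, pixels), "k1" (the pictures are not rectified: a ray, as slopes to the right and down, at radius r is drawn at 1 + k1 r^2 times it, then the intrinsics apply), "position" and "attitude" of the camera in the world. Camera axes: x right, y up, looking along -z (the intrinsics and any distortion apply to the point x, -y, -z); pixel columns grow to the right and rows downward; lengths in mm; the calibration is good to about 2 mm. A picture is of the moment at which its call begins.
- arm.job_done(): hands the job in, once; it reports no verdict.
Trained networks look in a picture, given as the dict that the camera call returned (one of the last four; its "shot" number tells which), for a name from the list of things; names that differ only in an ending like _2 or _b are one class to them, and where a whole thing is asked for, a point or a joint stands for the part that bears it (a point fixed in the world has none). Each returns a list of dicts, best first, with "p" (0 to 1); they miss things now and then, are a little off and sometimes report something else, mostly with a low value. They report only what shows in the picture. A call takes as long as a camera call. They do not tell look-alikes from the thing itself.
- arm.recognise(query, picture): "extent" ([centre column, centre row, width, height] as shares, 0 to 1, of the picture: columns of its width, rows of its height, round what is visible of it).
The state is a dict: "time_s": time; "joint_pos": joint angles; "joint_vel": joint speeds; "tau": joint torques, N m; "tool_pos": TCP position; "tcp_rot": TCP orientation; "wrist_force": force on the tool from outside, world axes, zero at the start; "torque": the same for the moment, N m; "grip_width": finger opening in mm.
Only numpy, scipy, OpenCV 4.12 (cv2) and the standard library are available. Lean on these libraries where they do the work, as an engineer would, in place of code of your own. Each camera call takes 0.05 s, during which the arm holds its last target.

## Working session

There is one attempt and no reset: what is moved stays moved. The work goes in short steps, Python scripts to look and compute and a tool call to move; the robot and the scene stay as the last step left them, time stands still between calls to the robot, and variables do not carry over. Pictures are saved under pics/ and viewed, and the job is handed in when it is done.

Besides the shell and the picture viewer there is one more tool, called as name(argument=value, ...), one argument or row to a line, values as JSON. step_arm: Moves the arm, as the interface text tells. Its arguments: {"type":"object","properties":{"series":{"type":"string"},"force":{"type":"number"}},"required":["series"]}

```bash
ls -la; mkdir -p pics; python3 - <<'E'
from plant import arm
import numpy as np,cv2
np.set_printoptions(precision=3,suppress=True)
s=arm.get_state(); 
for k,v in s.items(): print(k,np.array(v))
print([a for a in dir(arm) if a[0]!='_'])
for n in ("scene","top"):
    p=arm.camera(n); cv2.imwrite(f"pics/{n}0.png",p["pixels"][...,::-1])
    print(n,p["position"],p["attitude"],p["intrinsics"],p["k1"])
    np.savez(f"{n}0.npz",**{k:np.array(v) for k,v in p.items()})
    for q in ("jar_centre","stand","riser","tin","dish"):
        print(q,[(np.array(r["extent"]).round(3),round(r["p"],2)) for r in arm.recognise(q,p)])
E
```

```text
total 12
drwxr-xr-x  3 agent agent 4096 Dec  6 22:25 .
drwxr-xr-x 23 root  root  4096 Dec  6 22:25 ..
drwxr-xr-x  2 agent agent 4096 Dec  6 22:25 pics
time_s 0.0
joint_pos [ 1.042  0.537 -0.004  1.539  0.003  1.067 -0.071]
joint_vel [-0.001  0.001  0.001 -0.001 -0.003  0.002  0.001]
tau [  0.001 -57.098   0.991 -25.16   -0.056   0.018   0.   ]
tool_pos [ 290.057 -581.325  403.843]
tcp_rot [[-0.001  0.447 -0.895]
 [ 0.001 -0.895 -0.447]
 [-1.    -0.002  0.   ]]
wrist_force [-0.791 -0.124 -0.299]
torque [ 0.003  0.026 -0.039]
grip_width 88.24550123425429
['IKError', 'camera', 'get_state', 'job_done', 'recognise']
scene [1217.19   141.657  976.575] [[-0.355 -0.741  0.57 ]
 [ 0.935 -0.287  0.209]
 [ 0.008  0.607  0.795]] [[356.127   0.    255.328]
 [  0.    356.127 192.667]
 [  0.      0.      1.   ]] -0.08455438472155122
jar_centre [(array([0.519, 0.477, 0.048, 0.114]), 0.81)]
stand [(array([0.644, 0.625, 0.118, 0.158]), 0.63)]
riser [(array([0.451, 0.505, 0.234, 0.163]), 0.76)]
tin [(array([0.386, 0.464, 0.047, 0.054]), 0.84)]
dish [(array([0.45 , 0.475, 0.057, 0.059]), 0.54), (array([0.643, 0.628, 0.113, 0.156]), 0.37)]
top [ 491.112  -71.437 1021.46 ] [[-0.016  0.995 -0.101]
 [-1.    -0.018 -0.019]
 [-0.021  0.101  0.995]] [[389.043   0.    253.14 ]
 [  0.    389.043 188.493]
 [  0.      0.      1.   ]] -0.08719692917842639
jar_centre [(array([0.51 , 0.498, 0.055, 0.079]), 0.98), (array([0.819, 0.387, 0.123, 0.127]), 0.85)]
stand [(array([0.327, 0.474, 0.126, 0.178]), 0.87)]
riser [(array([0.599, 0.496, 0.302, 0.159]), 0.77)]
tin [(array([0.696, 0.487, 0.061, 0.073]), 0.85)]
dish [(array([0.598, 0.502, 0.065, 0.09 ]), 0.93)]
```

View pics/scene0.png

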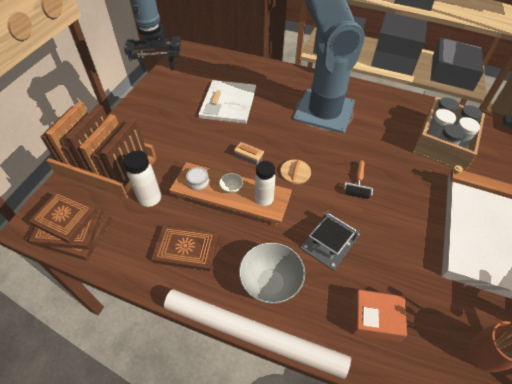

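View pics/top0.png

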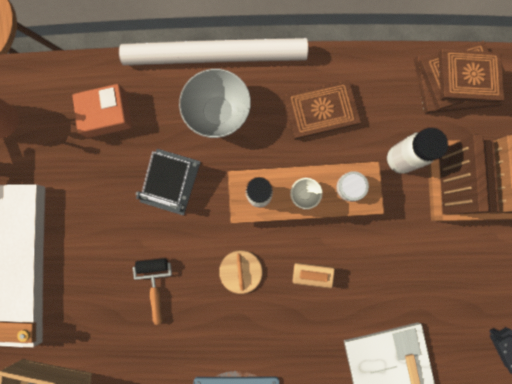

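```bash
cat > h.py <<'E'
import numpy as np,cv2
np.set_printoptions(precision=1,suppress=True)
def cloud(p):
    K=np.array(p["intrinsics"],float);k1=float(p["k1"]);z=np.array(p["z_map"],float)
    h,w=z.shape;u,v=np.meshgrid(np.arange(w),np.arange(h))
    pts=np.stack([u,v],-1).reshape(-1,1,2).astype(float)
    n=cv2.undistortPoints(pts,K,np.array([k1,0,0,0,0])).reshape(h,w,2)
    c=np.stack([n[...,0]*z,-n[...,1]*z,-z],-1)
    W=c@np.array(p["attitude"]).T+np.array(p["position"])
    W[z==0]=np.nan
    return W
def snap(n,name):
    from plant import arm
    p=arm.camera(n);cv2.imwrite(f"pics/{name}.png",cv2.resize(p["pixels"][...,::-1],None,fx=1.5,fy=1.5));return p,cloud(p)
E
python3 - <<'E'
from h import *
T=cloud(np.load("top0.npz"));S=cloud(np.load("scene0.npz"))
for nm,W in(("top",T),("scene",S)):
    print(nm)
    z=W[...,2]
    # bench
    print("z hist", np.nanpercentile(z,[5,25,50,75]))
    # jar lid: region
    def reg(x0,x1,y0,y1,z0,z1):
        m=(W[...,0]>x0)&(W[...,0]<x1)&(W[...,1]>y0)&(W[...,1]<y1)&(z>z0)&(z<z1);return W[m]
    for q,(u,v) in dict(jar=(258,190),dish=(306,193),tin=(352,186),stand=(170,180),brush=(313,275),free=(410,270)).items():
        if nm=="top": print(q,W[v,u])
    if nm=="scene":
      for q,(u,v) in dict(jar=(265,168),dish=(231,182),tin=(197,175),stand=(332,236)).items(): print(q,W[v,u])
E
```

```text
top
z hist [-699.8   -1.6    0.5   16.9]
jar [570.7 -66.2 208.7]
dish [ 575.  -183.1   67.8]
tin [ 587.6 -291.2   93.7]
stand [614.6 155.9  57.7]
brush [ 373.2 -197.4   47.8]
free [ 374.7 -456.7    4.3]
scene
z hist [-751.3  -86.5   -0.5   35.7]
jar [572.1 -66.9 207.1]
dish [ 552.  -188.7   66. ]
tin [ 585.8 -292.7   94.7]
stand [627.6 171.3  57. ]
```

```bash
python3 - <<'E'
from h import *
for nm in("top0","scene0"):
    W=cloud(np.load(nm+".npz"));z=W[...,2]
    def reg(x0,x1,y0,y1,z0,z1):
        m=(W[...,0]>x0)&(W[...,0]<x1)&(W[...,1]>y0)&(W[...,1]<y1)&(z>z0)&(z<z1);return W[m]
    P=reg(520,630,-120,-10,198,225);c,r=cv2.minEnclosingCircle(P[:,:2].astype(np.float32));print(nm,"lid",c,r,len(P),P.mean(0))
    for z0 in range(70,210,10):
        P=reg(520,630,-120,-10,z0,z0+10)
        if len(P)>8:
            A=np.c_[2*P[:,:2],np.ones(len(P))];b=(P[:,:2]**2).sum(1);s=np.linalg.lstsq(A,b,rcond=None)[0];print(z0,len(P),s[:2],np.sqrt(s[2]+s[:2]@s[:2]))
    P=reg(520,720,60,260,25,90);print("stand",len(P))
    r=cv2.minAreaRect(P[:,:2].astype(np.float32));print(r)
    # plate plane
    Q=reg(585,650,125,195,30,80);A=np.c_[Q[:,:2],np.ones(len(Q))];s=np.linalg.lstsq(A,Q[:,2],rcond=None)[0];g=s[:2];print("grad",g*100,"slope",np.arctan(np.hypot(*g)),"dir deg",np.degrees(np.arctan2(g[1],g[0])),"z@",s@[615,158,1])
    d=g/np.hypot(*g);e=np.array([-d[1],d[0]])
    a=(P[:,:2])@d;b=(P[:,:2])@e
    for lo in(5,25,40,55):
        PP=reg(520,720,60,260,lo,95);a=PP[:,:2]@d;b=PP[:,:2]@e
        for qq in(1,):
            am=(np.percentile(a,qq)+np.percentile(a,100-qq))/2;bm=(np.percentile(b,qq)+np.percentile(b,100-qq))/2
            print(lo,"ext",np.ptp(np.percentile(a,[qq,100-qq])),np.ptp(np.percentile(b,[qq,100-qq])),"ctr",d*am+e*bm)
E
python3 - <<'E'
import cv2
a=cv2.imread("pics/top0.png")[130:230,110:290];b=cv2.imread("pics/scene0.png")[150:280,230:380]
cv2.imwrite("pics/c1.png",cv2.resize(a,None,fx=4,fy=4,interpolation=2));cv2.imwrite("pics/c2.png",cv2.resize(b,None,fx=4,fy=4,interpolation=2))
E
```

```text
top0 lid (572.2572631835938, -68.21577453613281) 27.920381546020508 524 [571.9 -68.5 209.5]
140 13 [572.8 -68.5] 30.142468171698376
160 28 [572.3 -68.5] 28.997973694196006
170 38 [573.5 -68.2] 28.432534940268546
200 316 [571.8 -69. ] 19.385796109790338
stand 1952
((613.1763305664062, 169.91212463378906), (127.09168243408203, 125.64058685302734), 72.27851867675781)
grad [19.1 -6.1] slope 0.19773003065743772 dir deg -17.601139598930153 z@ 57.17119476698787
5 ext 145.86025862597546 116.45255330848181 ctr [617.1 166.1]
25 ext 119.66087789076391 112.12913060366913 ctr [614.3 168.2]
40 ext 119.17820642109217 110.15218737618261 ctr [614.6 168.4]
55 ext 112.24607176187726 98.77544524510046 ctr [619.3 169.2]
scene0 lid (571.4744873046875, -66.5182876586914) 27.551013946533203 255 [574.5 -65.4 208.3]
70 34 [570.5 -66.7] 28.957456198515445
80 34 [569.6 -67.2] 29.998134589346815
90 32 [570.6 -66.7] 29.391500884531432
100 42 [570.7 -66.8] 29.24277404529989
110 37 [570.6 -67. ] 29.57351160019819
120 40 [568.8 -67.2] 30.39539352105381
130 38 [569.4 -67.2] 30.26336266730539
140 46 [571.4 -66.6] 28.716707361756885
150 38 [570.6 -66.5] 29.12154063135998
160 52 [569.9 -66.8] 29.24942818003798
170 70 [570.4 -66.5] 26.23086932586485
180 24 [570.5 -66.6] 25.12265803792584
190 43 [570.  -66.6] 27.134869278795897
200 169 [573.7 -66.1] 20.191052605831555
stand 1104
((645.691162109375, 156.3837432861328), (127.45814514160156, 205.16989135742188), 69.46537017822266)
grad [17.7 -6.2] slope 0.18509538850542182 dir deg -19.316711486530725 z@ 56.59469494140563
5 ext 135.44248999051888 116.58690388137529 ctr [621.1 168.6]
25 ext 117.96398185952 113.85126541426217 ctr [614.9 170.4]
40 ext 118.11987799592652 112.40373348867314 ctr [614.8 170.3]
55 ext 111.46049878477817 97.56110840738336 ctr [619.  170.4]
```

View pics/c1.png

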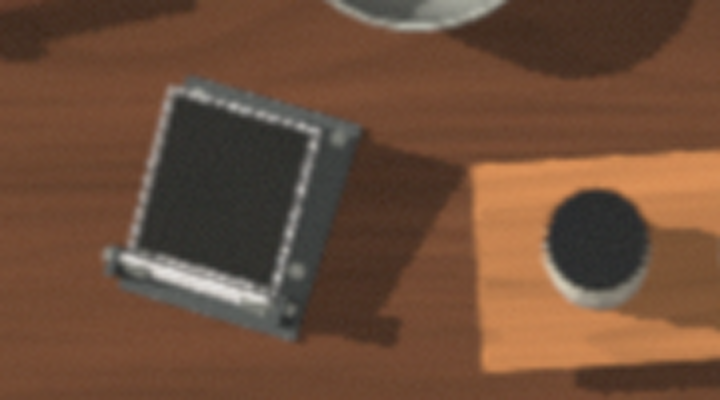

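View pics/c2.png

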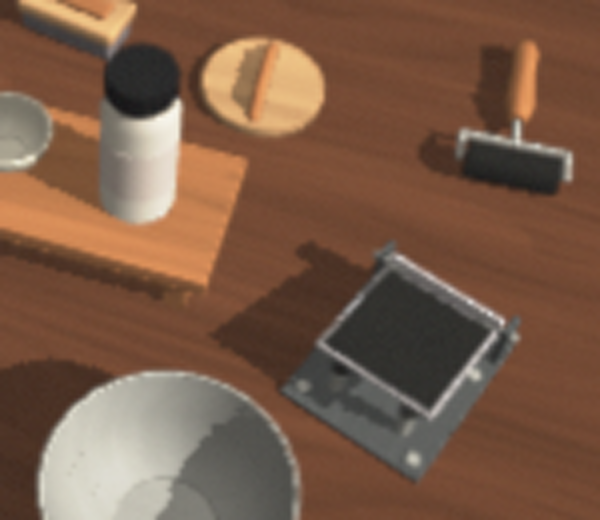

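step_arm(
  series="0 0.28 0.5 0 0;0 0.28 0.5 0 0;0 0.28 0.5 0 0;0 0.28 0.5 0 0;0 0.28 0.5 0 0",
  force=25,
)

```text
time_s: 1.23
tool_pos: [431.8, -328.4, 405.0]
tcp_rot: [[0.001, 0.45, -0.893], [0.001, -0.893, -0.45], [-1.0, -0.0, -0.001]]
wrist_force: [0.1, -1.0, -0.1]
grip_width: 88.4
```

```bash
python3 - <<'E'
from h import *
for nm in("top0","scene0"):
    W=cloud(np.load(nm+".npz"));z=W[...,2]
    d=np.array([np.cos(np.radians(-18)),np.sin(np.radians(-18))]);e=np.array([-d[1],d[0]])
    m=(abs(W[...,0]-617)<100)&(abs(W[...,1]-168)<100)
    P=W[m];a=P[:,:2]@d-np.array([617,168])@d;b=P[:,:2]@e-np.array([617,168])@e
    for aa in range(-80,85,8):
        s=(a>aa)&(a<aa+8)&(P[:,2]>8)
        if s.sum()<5: continue
        k=s&(P[:,2]>40)
        print(aa,"z>8 b:",np.percentile(b[s],[2,98]),"z>40:",k.sum(),np.percentile(b[k],[2,98]) if k.sum()>3 else "", "zmed", np.median(P[k,2]) if k.sum() else "")
    k=(P[:,2]>60);print("edge max a",np.percentile(a[k],[95,98,99.5,100]))
    k=(P[:,2]>8);print("base a",np.percentile(a[k],[0,1,99,100]))
E
```

```text
-72 z>8 b: [-57.8  57.8] z>40: 8 [-56.1  58. ] zmed 50.99549610221101
-64 z>8 b: [-58.4  57.9] z>40: 106 [-57.9  58.3] zmed 46.94922743309451
-56 z>8 b: [-60.2  58. ] z>40: 151 [-60.3  58.1] zmed 52.10185141238367
-48 z>8 b: [-55.9  49.5] z>40: 124 [-48.6  49.5] zmed 47.45697468986896
-40 z>8 b: [-47.2  49.3] z>40: 126 [-46.5  49.4] zmed 49.51367325936104
-32 z>8 b: [-48.4  48.5] z>40: 124 [-47.1  48.7] zmed 51.55841504538216
-24 z>8 b: [-47.   49.8] z>40: 124 [-47.   49.8] zmed 52.57433220067725
-16 z>8 b: [-47.   49.8] z>40: 126 [-47.1  49.8] zmed 54.40439340046157
-8 z>8 b: [-47.7  50.3] z>40: 126 [-46.7  50.4] zmed 56.00769533180926
0 z>8 b: [-47.   49.5] z>40: 125 [-46.7  49.7] zmed 57.61052047989415
8 z>8 b: [-47.5  49.8] z>40: 126 [-46.8  49.8] zmed 59.1392753743757
16 z>8 b: [-48.   50.8] z>40: 128 [-46.4  50.9] zmed 61.02272092737161
24 z>8 b: [-47.4  49.6] z>40: 125 [-45.4  49.7] zmed 62.35694160244884
32 z>8 b: [-48.5  50. ] z>40: 130 [-46.4  50.1] zmed 64.23071563724159
40 z>8 b: [-47.5  50.1] z>40: 129 [-46.6  50.1] zmed 66.07360330128836
48 z>8 b: [-49.5  49.6] z>40: 12
[... 810 characters left out ...]
7129315833
-8 z>8 b: [-44.9  49.3] z>40: 65 [-44.9  49.3] zmed 55.5524669039163
0 z>8 b: [-42.9  51.3] z>40: 65 [-42.9  50.3] zmed 57.41635114455198
8 z>8 b: [-43.9  48.5] z>40: 67 [-43.9  48.5] zmed 58.656842322791704
16 z>8 b: [-45.3  49.6] z>40: 67 [-45.3  49.6] zmed 60.36209880732065
24 z>8 b: [-44.9  48.4] z>40: 70 [-44.4  48.5] zmed 61.9325542457662
32 z>8 b: [-46.8  50.7] z>40: 67 [-45.9  50.7] zmed 63.5269903882014
40 z>8 b: [-44.4  49. ] z>40: 74 [-43.5  49.4] zmed 65.1723108726361
48 z>8 b: [-43.4  47.1] z>40: 90 [-43.9  47.8] zmed 65.89533097160256
56 z>8 b: [-45.9  52.3] z>40: 20 [-38.1  49.7] zmed 65.5763099862512
edge max a [56.3 56.9 57.3 58.7]
base a [-69.2 -61.9  57.2  70. ]
```

step_arm(
  series="0 0.282 0.528 0 0;0 0.282 0.528 0 0;0 0.282 0.528 0 0;0 0.282 0.528 0 0;0 0.282 0.528 0 0",
)

```text
time_s: 1.85
tool_pos: [572.1, -64.9, 405.0]
tcp_rot: [[0.001, 0.448, -0.894], [0.0, -0.894, -0.448], [-1.0, -0.0, -0.001]]
wrist_force: [0.1, 0.2, 0.4]
grip_width: 88.2
```

step_arm(
  series="0 0 0 -0.07 0;0 0 0 -0.135 0;0 0 0 -0.135 0;0 0 0 -0.135 0",
)

```text
time_s: 2.35
tool_pos: [571.7, -67.8, 338.4]
tcp_rot: [[0.002, 0.446, -0.895], [-0.0, -0.895, -0.446], [-1.0, 0.001, -0.001]]
wrist_force: [-1.2, 0.4, 0.2]
grip_width: 88.0
```

```bash
python3 - <<'E'
from h import *
p,W=snap("scene","s1")
E
```

```text
(no output)
```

View pics/s1.png

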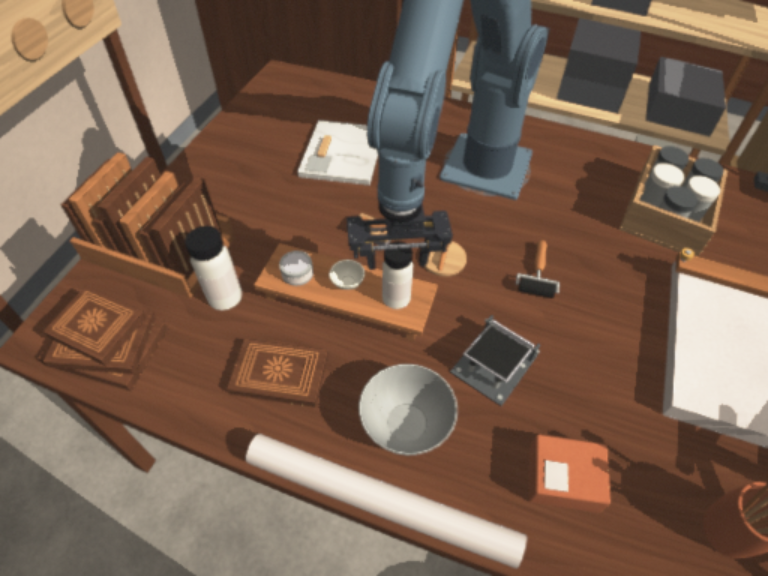

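step_arm(
  series="1 0 0 0 0;1 0 0 0 0;1 0 0 0 0;1 0 0 0 0;1 0 0 0 0",
  force=25,
)

```text
time_s: 3.02
tool_pos: [571.2, -67.3, 337.3]
tcp_rot: [[-0.0, 0.447, -0.895], [0.0, -0.895, -0.447], [-1.0, -0.0, 0.0]]
wrist_force: [-0.7, 0.8, 1.0]
grip_width: 55.0
```

step_arm(
  series="1 0 0 0.05 0;1 0 0 0.1 0;1 0 0 0.15 0;1 0 0 0.15 0",
)

```text
time_s: 3.52
tool_pos: [571.6, -67.8, 413.2]
tcp_rot: [[0.003, 0.446, -0.895], [-0.0, -0.895, -0.446], [-1.0, 0.002, -0.002]]
wrist_force: [-0.1, 0.2, -4.5]
grip_width: 54.8
```

step_arm(
  series="1 -0.03 -0.1 0 0;1 -0.06 -0.21 0 0;1 -0.09 -0.32 0 0;1 -0.12 -0.43 0 0;1 -0.15 -0.53 0 0",
)

```text
time_s: 4.15
tool_pos: [494.8, -334.5, 410.2]
tcp_rot: [[-0.003, 0.446, -0.895], [0.001, -0.895, -0.446], [-1.0, -0.002, 0.002]]
wrist_force: [1.9, -0.4, -3.8]
grip_width: 54.7
```

step_arm(
  series="1 -0.038 -0.13 0 0;1 -0.038 -0.13 -0.1 0;1 -0.038 -0.13 -0.2 0;1 -0.038 -0.13 -0.24 0;1 -0.038 -0.13 -0.25 0",
)

```text
time_s: 4.78
tool_pos: [477.0, -397.1, 285.8]
tcp_rot: [[-0.002, 0.447, -0.895], [0.002, -0.895, -0.447], [-1.0, -0.002, 0.001]]
wrist_force: [0.4, 0.0, -3.2]
grip_width: 54.6
```

step_arm(
  series="1 0 0 -0.012 0;1 0 0 -0.02 0;1 0 0 -0.022 0",
)

```text
time_s: 5.15
tool_pos: [477.6, -398.4, 278.3]
tcp_rot: [[0.002, 0.446, -0.895], [-0.002, -0.895, -0.446], [-1.0, 0.003, -0.001]]
wrist_force: [-3.9, 1.3, 8.0]
grip_width: 54.5
```

step_arm(
  series="1 0 0 -0.002 0;1 0 0 -0.002 0",
  force=5,
)

```text
time_s: 5.4
tool_pos: [477.7, -398.7, 278.1]
tcp_rot: [[0.003, 0.446, -0.895], [-0.003, -0.895, -0.446], [-1.0, 0.004, -0.001]]
wrist_force: [-2.5, 1.3, 8.4]
grip_width: 56.0
```

step_arm(
  series="1 -0.02 -0.01 0.001 0;1 -0.041 -0.021 0.003 0;1 -0.062 -0.031 0.003 0;1 -0.083 -0.041 0.002 0",
  force=5,
)

```text
time_s: 5.9
tool_pos: [436.7, -419.4, 279.7]
tcp_rot: [[0.005, 0.447, -0.895], [-0.004, -0.895, -0.447], [-1.0, 0.006, -0.003]]
wrist_force: [-1.8, 0.7, 12.4]
grip_width: 56.3
```

```bash
python3 - <<'E'
from h import *
p,W=snap("scene","s2")
im=cv2.imread("pics/s2.png");c=im[140:400,180:480];cv2.imwrite("pics/s2c.png",cv2.resize(c,None,fx=2,fy=2))
E
```

```text
(no output)
```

View pics/s2c.png

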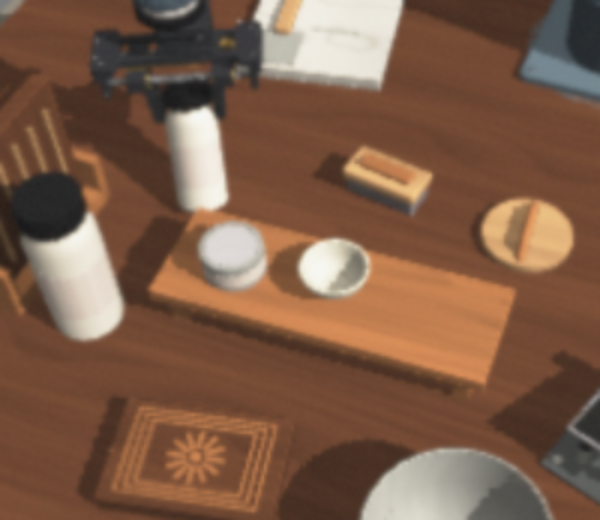

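```bash
cat >> h.py <<'E'
def jarfit(W,pix,c,rad=110,r=30.0,zmin=6,ax0=(0,0,1)):
    """fit cylinder r=30 to bright points near c(xy)"""
    from scipy.optimize import least_squares
    g=pix.astype(float).min(-1)
    m=(np.hypot(W[...,0]-c[0],W[...,1]-c[1])<rad)&(W[...,2]>zmin)&(W[...,2]<260)&(g>105)
    P=W[m]
    def f(q):
        a=q[3:6]/np.linalg.norm(q[3:6]);v=P-q[:3];d=np.linalg.norm(v-np.outer(v@a,a),axis=1)-r
        return np.r_[d,10*(np.linalg.norm(q[3:6])-1)]
    best=None
    for a0 in ax0 if np.ndim(ax0)>1 else [ax0]:
        s=least_squares(f,np.r_[np.mean(P,0)-[0,0,0],a0],loss="soft_l1",f_scale=3)
        if best is None or s.cost<best.cost: best=s
    a=best.x[3:6]/np.linalg.norm(best.x[3:6]);t=(P-best.x[:3])@a
    lo,hi=np.percentile(t,[1,99])
    return len(P),np.median(abs(best.fun)),a,best.x[:3]+lo*a,best.x[:3]+hi*a
E
python3 - <<'E'
from h import *
from plant import arm
p=arm.camera("scene");W=cloud(p)
np.set_printoptions(precision=3)
for x in jarfit(W,p["pixels"],(460,-405),ax0=[(-.3,-.15,.9),(0,0,1)]): print(x)
E
```

```text
532
1.3880977488181543
[-0.338 -0.183  0.923]
[ 469.774 -402.303   12.805]
[ 408.752 -435.317  179.407]
```

step_arm(
  series="1 -0.04 -0.02 -0.008 0;1 -0.079 -0.04 -0.025 0;1 -0.114 -0.057 -0.05 0;1 -0.145 -0.073 -0.081 0;1 -0.171 -0.085 -0.118 0",
)

```text
time_s: 6.62
tool_pos: [349.4, -460.7, 215.8]
tcp_rot: [[0.0, 0.446, -0.895], [0.001, -0.895, -0.446], [-1.0, -0.0, -0.001]]
wrist_force: [1.2, 0.6, -2.6]
grip_width: 55.8
```

```bash
python3 - <<'E'
from h import *
from plant import arm
p=arm.camera("scene");W=cloud(p)
np.set_printoptions(precision=3)
for x in jarfit(W,p["pixels"],(400,-420),ax0=[(-.8,-.4,.3),(-.3,-.15,.9)]): print(x)
E
```

```text
560
8.893104482752456
[-0.394 -0.093  0.915]
[ 432.628 -420.072    1.146]
[ 328.53  -444.561  242.946]
```

```bash
python3 - <<'E'
from h import *
p,W=snap("scene","s3")
im=cv2.imread("pics/s3.png");c=im[100:360,140:440];cv2.imwrite("pics/s3c.png",cv2.resize(c,None,fx=2,fy=2))
E
```

```text
(no output)
```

View pics/s3c.png

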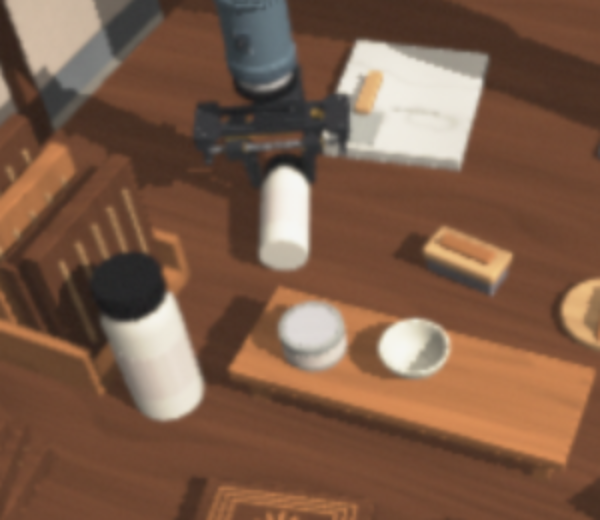

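step_arm(
  series="1 -0.01 -0.005 -0.02 0;1 -0.02 -0.01 -0.042 0;1 -0.028 -0.014 -0.062 0;1 -0.033 -0.016 -0.076 0;1 -0.033 -0.016 -0.078 0",
)

```text
time_s: 7.35
tool_pos: [335.4, -469.8, 179.4]
tcp_rot: [[0.004, 0.447, -0.894], [-0.004, -0.894, -0.447], [-1.0, 0.005, -0.002]]
wrist_force: [-0.2, -1.2, 8.5]
grip_width: 52.9
```

```bash
python3 - <<'E'
from h import *
p,W=snap("scene","s4")
im=cv2.imread("pics/s4.png");c=im[100:360,140:440];cv2.imwrite("pics/s4c.png",cv2.resize(c,None,fx=2,fy=2))
E
```

```text
(no output)
```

View pics/s4c.png

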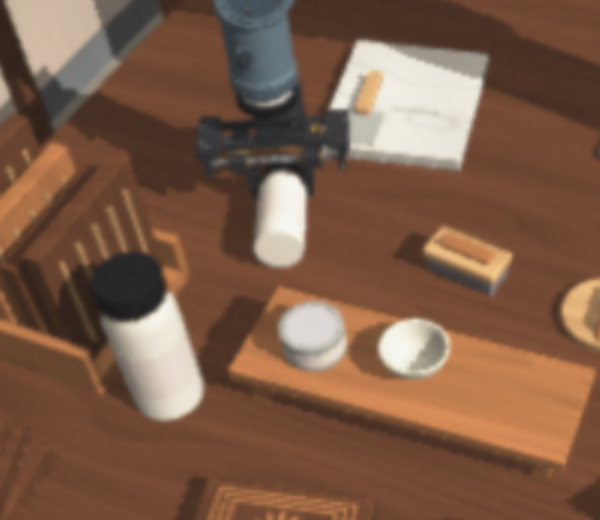

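step_arm(
  series="0 0 0 0 0;0 0 0 0 0;0 0 0 0 0;0 0 0 0 0",
)

```text
time_s: 7.9
tool_pos: [333.7, -468.5, 178.1]
tcp_rot: [[-0.0, 0.447, -0.895], [0.0, -0.895, -0.447], [-1.0, -0.0, 0.0]]
wrist_force: [-0.5, 0.0, 0.6]
grip_width: 87.6
```

```bash
python3 - <<'E'
from h import *
p,W=snap("scene","s5")
im=cv2.imread("pics/s5.png");c=im[100:360,140:440];cv2.imwrite("pics/s5c.png",cv2.resize(c,None,fx=2,fy=2))
hsv=cv2.cvtColor(p["pixels"],cv2.COLOR_RGB2HSV)
m=(hsv[...,1]<60)&(hsv[...,2]>120)&(np.hypot(W[...,0]-415,W[...,1]+430)<80)&(W[...,2]>5)&(W[...,2]<75)
print(m.sum());P=W[m];print(P.min(0),P.max(0))
from scipy.optimize import least_squares
def f(q): # horizontal axis, y = point, angle, zc
    n=np.array([-np.sin(q[1]),np.cos(q[1])]);d=(P[:,:2]-[415,-430])@n-q[0];return np.hypot(d,P[:,2]-q[2])-30
# exclude foot face by using points whose t is inside
s=least_squares(f,[0,np.arctan2(-.447,-.895),30],loss="soft_l1",f_scale=2)
print(s.x,np.degrees(s.x[1]),np.median(abs(s.fun)))
a=np.array([np.cos(s.x[1]),np.sin(s.x[1])]);n=np.array([-a[1],a[0]])
t=(P[:,:2]-[415,-430])@a;print("foot t",np.percentile(t,[0,1,3,50,99]),"axis pt",np.array([415,-430])+s.x[0]*n,"a",a*100)
print("foot at",np.array([415,-430])+s.x[0]*n+np.percentile(t,1.5)*a)
E
```

```text
449
[ 338.9 -481.1    5.1] [ 464.4 -388.    63.9]
[ 2.2 -2.7 29.4] -153.8693158785481 1.7834905298177262
foot t [-42.7 -41.7 -40.9 -10.2  74.6] axis pt [ 415.9 -431.9] a [-89.8 -44. ]
foot at [ 453.2 -413.7]
```

View pics/s5c.png

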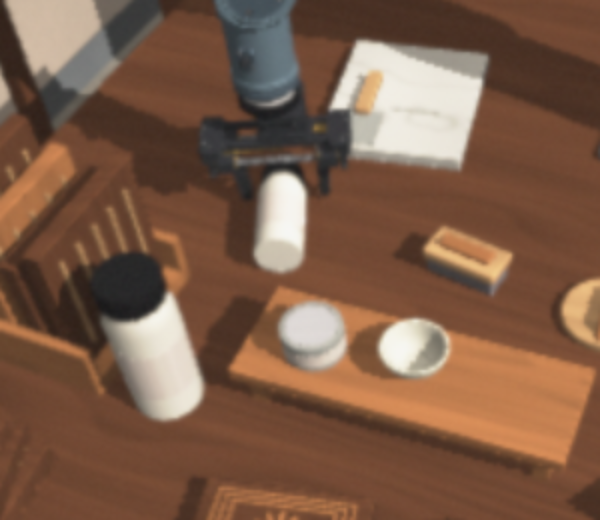

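step_arm(
  series="0 0.06 0.028 0 0;0 0.13 0.059 0 0;0 0.19 0.086 0 0;0 0.19 0.086 0 0;0 0.19 0.086 0 0",
)

```text
time_s: 8.57
tool_pos: [427.8, -426.1, 178.0]
tcp_rot: [[-0.001, 0.446, -0.895], [-0.0, -0.895, -0.446], [-1.0, -0.0, 0.001]]
wrist_force: [-0.7, -0.9, 0.4]
grip_width: 88.3
```

step_arm(
  series="1 0 0 0 0;1 0 0 0 0;1 0 0 0 0;1 0 0 0 0;1 0 0 0 0",
  force=7,
)

```text
time_s: 9.2
tool_pos: [428.4, -426.0, 178.3]
tcp_rot: [[-0.0, 0.446, -0.895], [-0.0, -0.895, -0.446], [-1.0, 0.0, 0.001]]
wrist_force: [-0.7, -1.4, 0.8]
grip_width: 59.2
```

step_arm(
  series="1 -0.02 -0.01 0.062 0;1 -0.054 -0.027 0.116 0;1 -0.098 -0.049 0.16 0;1 -0.152 -0.076 0.19 0;1 -0.209 -0.105 0.22 0",
)

```text
time_s: 9.82
tool_pos: [323.4, -477.8, 288.1]
tcp_rot: [[-0.001, 0.447, -0.894], [0.001, -0.894, -0.447], [-1.0, -0.001, -0.0]]
wrist_force: [0.5, -0.6, -4.6]
grip_width: 59.5
```

step_arm(
  series="1 0 0 0.04 0;1 0 0 0.08 0;1 0 0 0.12 0;1 0 0 0.12 0",
)

```text
time_s: 10.32
tool_pos: [324.5, -478.2, 348.9]
tcp_rot: [[0.001, 0.447, -0.895], [-0.001, -0.895, -0.447], [-1.0, 0.002, -0.001]]
wrist_force: [0.7, -0.5, -4.6]
grip_width: 59.1
```

```bash
python3 - <<'E'
from h import *
p,W=snap("scene","s6")
im=cv2.imread("pics/s6.png");c=im[50:350,140:440];cv2.imwrite("pics/s6c.png",cv2.resize(c,None,fx=2,fy=2))
E
```

```text
(no output)
```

View pics/s6c.png

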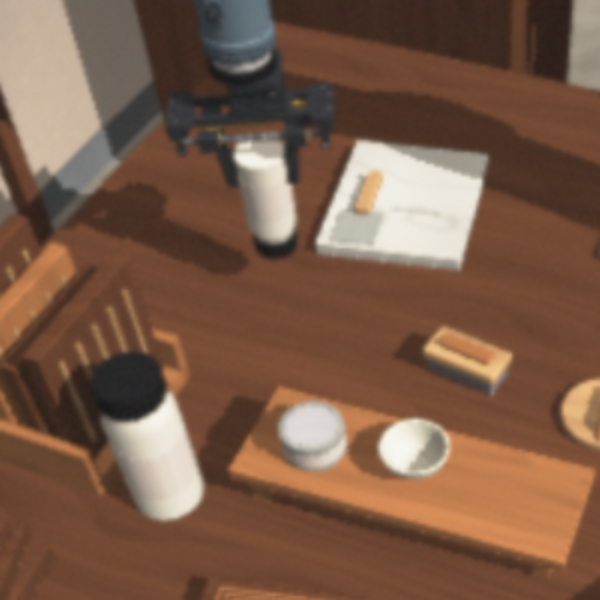

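```bash
cat >> h.py <<'E'
def wfit(p,W,lo,hi,a0):
    from scipy.optimize import least_squares
    hsv=cv2.cvtColor(np.ascontiguousarray(p["pixels"]),cv2.COLOR_RGB2HSV)
    m=(hsv[...,1]<60)&(hsv[...,2]>120)&np.all((W>lo)&(W<hi),-1)
    P=W[m]
    def f(q):
        a=q[3:]/np.linalg.norm(q[3:]);v=P-q[:3]
        return np.r_[np.linalg.norm(v-np.outer(v@a,a),axis=1)-30,np.linalg.norm(q[3:])-1,(q[:3]-P.mean(0))@a]
    s=least_squares(f,np.r_[P.mean(0)+[-15,0,-10],a0],loss="soft_l1",f_scale=2)
    a=s.x[3:]/np.linalg.norm(s.x[3:]);t=(P-s.x[:3])@a
    l,h=np.percentile(t,[1.5,98.5]);print("n",len(P),"res",np.median(abs(s.fun)),"axis",(a*1000).round(),"ends",s.x[:3]+l*a,s.x[:3]+h*a)
    return a
E
python3 - <<'E'
from h import *
from plant import arm
for n in("scene",):
    p=arm.camera(n);W=cloud(p)
    a=wfit(p,W,np.array([260,-550,60]),np.array([400,-410,225]),(0,0,-1))
    print(np.degrees(np.arccos(-a[2])))
E
```

```text
n 447 res 1.837112515669066 axis [ -19.  -65. -998.] ends [ 318.  -477.2  224.7] [ 315.7 -485.2  101.6]
3.890733998025548
```

step_arm(
  series="1 0 0 0 0;1 0 0 0 0;1 0 0 0 0;1 0 0 0 0;1 0 0 0 0",
  force=15,
)

```text
time_s: 11.05
tool_pos: [324.2, -478.1, 348.2]
tcp_rot: [[-0.0, 0.447, -0.895], [0.0, -0.895, -0.447], [-1.0, -0.0, 0.0]]
wrist_force: [-0.5, 0.1, -3.5]
grip_width: 59.5
```

step_arm(
  series="1 0 0 0 0;1 0 0 0 0;1 0 0 0 0;1 0 0 0 0;1 0 0 0 0",
)

```text
time_s: 11.68
tool_pos: [324.2, -478.1, 348.2]
tcp_rot: [[-0.0, 0.446, -0.895], [-0.0, -0.895, -0.446], [-1.0, 0.0, 0.0]]
wrist_force: [-0.7, -0.2, -4.3]
grip_width: 59.4
```

step_arm(
  series="1 0 0 0 0;1 0 0 0 0;1 0 0 0 0;1 0 0 0 0;1 0 0 0 0",
)

```text
time_s: 12.3
tool_pos: [324.2, -478.1, 348.2]
tcp_rot: [[0.0, 0.446, -0.895], [-0.0, -0.895, -0.446], [-1.0, 0.0, 0.0]]
wrist_force: [0.1, -0.2, -4.0]
grip_width: 59.1
```

step_arm(
  series="1 0 0 0 0;1 0 0 0 0;1 0 0 0 0;1 0 0 0 0;1 0 0 0 0",
)

```text
time_s: 12.92
tool_pos: [324.2, -478.1, 348.2]
tcp_rot: [[-0.0, 0.446, -0.895], [-0.0, -0.895, -0.446], [-1.0, 0.0, 0.0]]
wrist_force: [-0.1, -0.7, -4.2]
grip_width: 59.6
```

step_arm(
  series="1 0 0 0 0;1 0 0 0 0;1 0 0 0 0;1 0 0 0 0;1 0 0 0 0",
)

```text
time_s: 13.55
tool_pos: [324.2, -478.1, 348.2]
tcp_rot: [[0.0, 0.447, -0.895], [-0.0, -0.895, -0.447], [-1.0, 0.0, 0.0]]
wrist_force: [1.1, 0.2, -3.9]
grip_width: 59.0
```

step_arm(
  series="1 0 0 0 0;1 0 0 -0.04 0;1 0 0 -0.08 0;1 0 0 -0.12 0;1 0 0 -0.13 0",
)

```text
time_s: 14.18
tool_pos: [323.9, -477.7, 282.1]
tcp_rot: [[-0.001, 0.447, -0.895], [0.002, -0.895, -0.447], [-1.0, -0.002, 0.0]]
wrist_force: [0.9, -1.3, -3.9]
grip_width: 58.8
```

step_arm(
  series="1 0 0 -0.014 0;1 0 0 -0.024 0;1 0 0 -0.028 0;1 0 0 -0.028 0",
  force=6,
)

```text
time_s: 14.68
tool_pos: [324.3, -479.1, 271.0]
tcp_rot: [[0.001, 0.446, -0.895], [-0.003, -0.895, -0.446], [-1.0, 0.003, 0.0]]
wrist_force: [-3.6, 1.4, 5.6]
grip_width: 59.2
```

step_arm(
  series="1 0.02 0.01 0.001 0;1 0.039 0.02 0.002 0;1 0.079 0.039 0 0;1 0.117 0.058 -0.009 0",
  force=5,
)

```text
time_s: 15.18
tool_pos: [384.5, -448.2, 264.6]
tcp_rot: [[0.001, 0.447, -0.895], [-0.0, -0.895, -0.447], [-1.0, 0.001, -0.001]]
wrist_force: [-0.0, -0.4, -3.8]
grip_width: 59.2
```

```bash
python3 - <<'E'
from h import *
p,W=snap("scene","s7")
im=cv2.imread("pics/s7.png");c=im[50:350,140:440];cv2.imwrite("pics/s7c.png",cv2.resize(c,None,fx=2,fy=2))
E
```

```text
(no output)
```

View pics/s7c.png

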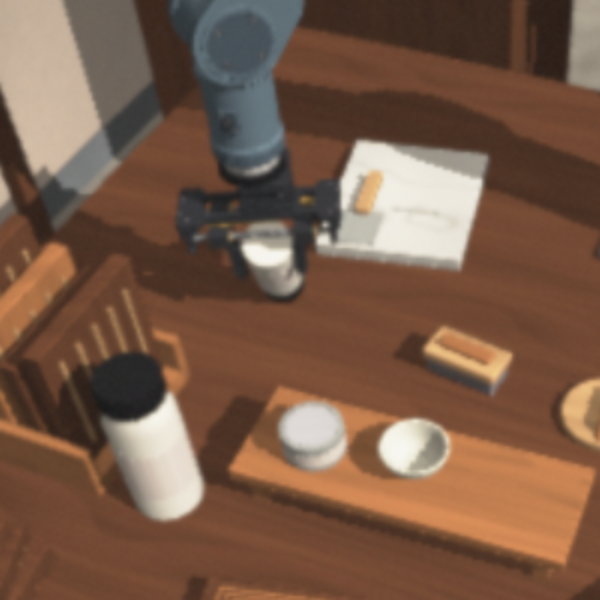

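```bash
python3 - <<'E'
from h import *
from plant import arm
for n in("scene","top"):
    p=arm.camera(n);W=cloud(p)
    try:
        a=wfit(p,W,np.array([300,-530,8]),np.array([470,-390,180]),(-.4,-.2,-.9))
        print(n,np.degrees(np.arccos(-a[2])))
    except Exception as e: print(n,e)
E
```

```text
n 270 res 5.000663921230354 axis [-176. -214. -961.] ends [ 384.8 -440.2  185.5] [ 359.6 -470.8   48.1]
scene 16.10804590771083
n 108 res 1.963531981571137 axis [ -14. -307. -951.] ends [ 379.8 -432.3  186.6] [ 378.2 -468.6   74.4]
top 17.92441658783251
```

```bash
python3 - <<'E'
from h import *
from plant import arm
p=arm.camera("scene");W=cloud(p)
for v in range(108,136,2): print(v,[ (W[v,u].round(),p["pixels"][v,u].tolist()) for u in (182,187)])
E
```

```text
108 [(array([ 363., -457.,  151.]), [160, 151, 137]), (array([ 358., -440.,  152.]), [152, 136, 121])]
110 [(array([ 403., -431.,  180.]), [130, 126, 120]), (array([ 393., -417.,  177.]), [124, 121, 118])]
112 [(array([ 406., -430.,  175.]), [117, 114, 105]), (array([ 371., -434.,  146.]), [130, 124, 115])]
114 [(array([ 385., -447.,  144.]), [167, 160, 146]), (array([ 377., -431.,  143.]), [165, 157, 142])]
116 [(array([ 389., -445.,  139.]), [235, 230, 216]), (array([ 381., -430.,  136.]), [173, 165, 149])]
118 [(array([ 396., -442.,  136.]), [246, 245, 238]), (array([ 388., -426.,  134.]), [245, 243, 235])]
120 [(array([ 404., -438.,  134.]), [246, 244, 237]), (array([ 394., -424.,  131.]), [232, 227, 212])]
122 [(array([ 409., -436.,  129.]), [192, 183, 165]), (array([ 389., -429.,  116.]), [182, 174, 157])]
124 [(array([ 397., -446.,  107.]), [115, 110, 100]), (array([ 393., -428.,  109.]), [182, 169, 156])]
126 [(array([ 395., -450.,   94.]), [106, 98, 92]), (array([ 381., -437.,   87.]), [163, 150, 139])]
128 [(array([ 382., -461.,   70.]), [103, 95, 89]), (array([ 376., -443.,   71.]), [154, 142, 131])]
130 [(array([ 373., -469.,   50.]), [95, 89, 82]), (array([ 368., -450.,   52.]), [145, 138, 125])]
132 [(array([ 349., -488.,   12.]), [53, 38, 32]), (array([ 348., -466.,   18.]), [77, 74, 70])]
134 [(array([ 348., -491.,   -1.]), [99, 63, 45]), (array([ 345., -469.,    4.]), [72, 48, 38])]
```

step_arm(
  series="1 0.036 0.018 -0.021 0;1 0.07 0.035 -0.047 0;1 0.099 0.049 -0.077 0;1 0.122 0.061 -0.112 0",
)

```text
time_s: 15.88
tool_pos: [445.3, -418.2, 208.7]
tcp_rot: [[0.003, 0.447, -0.895], [-0.001, -0.895, -0.447], [-1.0, 0.002, -0.002]]
wrist_force: [2.1, 1.4, 0.3]
grip_width: 59.1
```

step_arm(
  series="1 0.01 0.005 -0.02 0;1 0.019 0.01 -0.036 0;1 0.026 0.013 -0.05 0;1 0.03 0.015 -0.06 0;1 0.03 0.015 -0.06 0",
)

```text
time_s: 16.5
tool_pos: [457.8, -411.5, 178.2]
tcp_rot: [[-0.002, 0.446, -0.895], [0.0, -0.895, -0.446], [-1.0, -0.001, 0.002]]
wrist_force: [-0.8, -0.1, -2.8]
grip_width: 59.4
```

```bash
python3 - <<'E'
from h import *
p,W=snap("scene","s8")
im=cv2.imread("pics/s8.png");c=im[50:350,140:440];cv2.imwrite("pics/s8c.png",cv2.resize(c,None,fx=2,fy=2))
E
```

```text
(no output)
```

View pics/s8c.png

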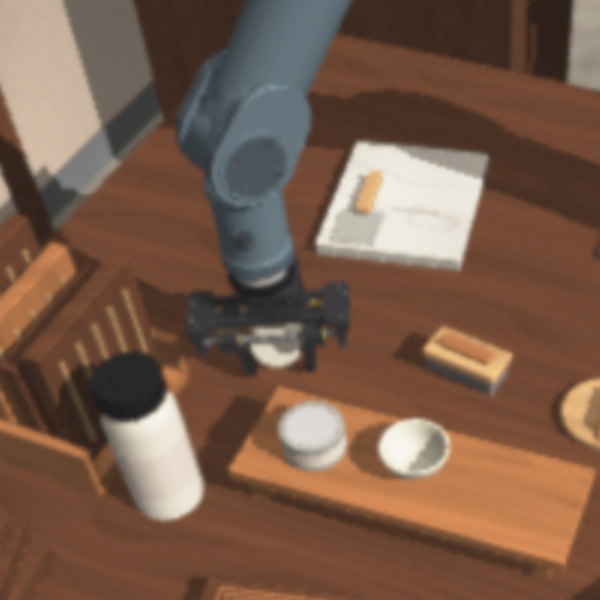

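step_arm(
  series="1 0 0 -0.003 0;0 0 0 -0.003 0;0 0 0 -0.003 0;0 0 0 -0.003 0;0 0 0 -0.003 0",
)

```text
time_s: 17.18
tool_pos: [458.9, -411.2, 177.4]
tcp_rot: [[0.0, 0.447, -0.895], [-0.0, -0.895, -0.447], [-1.0, 0.0, -0.0]]
wrist_force: [0.3, 0.3, -0.2]
grip_width: 88.5
```

```bash
python3 - <<'E'
from h import *
from plant import arm
p,W=snap("scene","s9")
im=cv2.imread("pics/s9.png");c=im[50:350,140:440];cv2.imwrite("pics/s9c.png",cv2.resize(c,None,fx=2,fy=2))
p,W=snap("top","t9")
print([(np.array(r["extent"]).round(3),round(r["p"],2)) for r in arm.recognise("jar_centre",p)])
E
```

```text
[(array([0.8, 0.7, 0.1, 0.1]), 0.64), (array([0.8, 0.4, 0.1, 0.1]), 0.59)]
```

View pics/s9c.png

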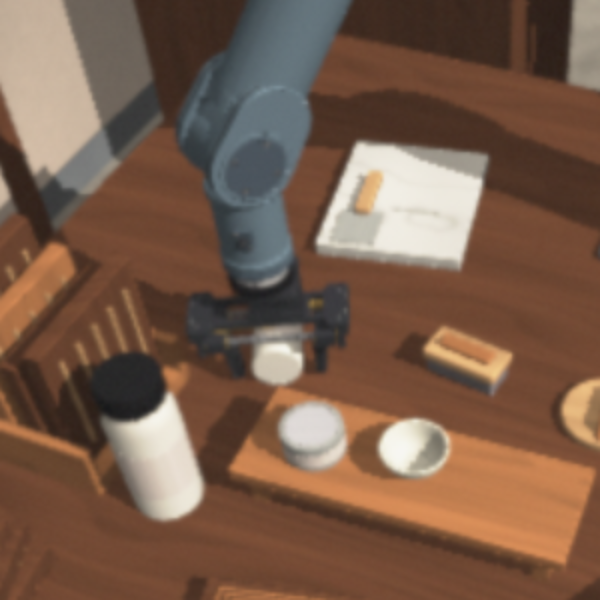

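View pics/t9.png

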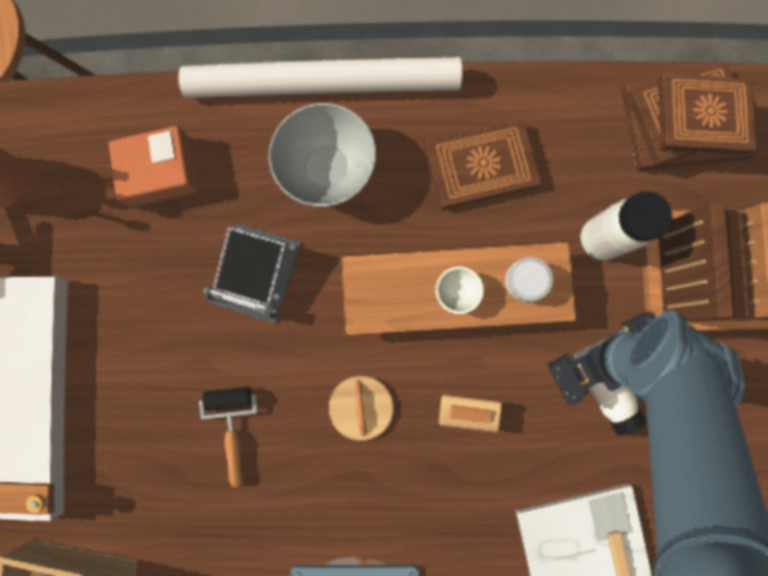

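```bash
python3 - <<'E'
from h import *
from plant import arm
p=arm.camera("scene");W=cloud(p)
m=np.array([-.895,-.447]);y=np.array([.447,-.895])
hsv=cv2.cvtColor(p["pixels"],cv2.COLOR_RGB2HSV)
k=(hsv[...,1]<60)&(hsv[...,2]>120)&(np.hypot(W[...,0]-470,W[...,1]+405)<50)&(W[...,2]>8)&(W[...,2]<64)
P=W[k];c=np.array([458.9,-411.2]);t=(P[:,:2]-c)@m;l=(P[:,:2]-c)@y
print(len(P),"t",np.percentile(t,[1,5,10,20,30,40,50,70]),"l",np.percentile(l,[3,97]),"z",P[:,2].min(),P[:,2].max())
f=t<np.percentile(t,2)+6;print("foot l range",np.percentile(l[f],[2,50,98]))
p=arm.camera("top");W=cloud(p)
g=p["pixels"].max(-1)
k=(g<60)&(np.hypot(W[...,0]-345,W[...,1]+470)<50)&(W[...,2]>20)&(W[...,2]<70)
P=W[k];t=(P[:,:2]-c)@m;l=(P[:,:2]-c)@y;print(len(P),"lid t",np.percentile(t,[2,50,98]),"l",np.percentile(l,[2,50,98]),P[:,2].max())
E
```

```text
227 t [-15.6 -14.4 -13.7 -12.8 -11.9 -11.2 -10.4  -4.9] l [-27.1  26. ] z 8.090078189434166 63.28706028133524
foot l range [-25.1   0.   27.9]
192 lid t [112.2 122.7 134.5] l [-25.2  -3.1  25.7] 59.96269222733065
```

step_arm(
  series="0 -0.07 -0.035 0 0;0 -0.14 -0.07 0 0;0 -0.208 -0.104 0 0;0 -0.208 -0.104 0 0;0 -0.208 -0.104 0 0",
)

```text
time_s: 18.05
tool_pos: [355.4, -462.8, 177.3]
tcp_rot: [[0.001, 0.447, -0.895], [0.0, -0.895, -0.447], [-1.0, 0.0, -0.001]]
wrist_force: [0.5, 0.7, 1.2]
grip_width: 88.0
```

step_arm(
  series="1 0 0 0 0;1 0 0 0 0;1 0 0 0 0;1 0 0 0 0;1 0 0 0 0",
  force=8,
)

```text
time_s: 18.68
tool_pos: [355.0, -463.2, 177.3]
tcp_rot: [[0.001, 0.447, -0.895], [-0.0, -0.895, -0.447], [-1.0, 0.001, -0.0]]
wrist_force: [1.4, -1.2, 0.7]
grip_width: 52.5
```

step_arm(
  series="1 0.022 0.011 0.066 0;1 0.058 0.029 0.124 0;1 0.106 0.053 0.168 0;1 0.163 0.081 0.2 0;1 0.224 0.112 0.23 0",
)

```text
time_s: 19.3
tool_pos: [466.7, -406.6, 292.1]
tcp_rot: [[-0.002, 0.446, -0.895], [0.001, -0.895, -0.446], [-1.0, -0.002, 0.001]]
wrist_force: [-0.5, 0.6, -5.2]
grip_width: 51.6
```

step_arm(
  series="1 0 0 0.04 0;1 0 0 0.07 0;1 0 0 0.07 0;1 0 0 0.07 0",
)

```text
time_s: 19.8
tool_pos: [465.6, -407.6, 326.5]
tcp_rot: [[-0.001, 0.445, -0.895], [0.001, -0.895, -0.445], [-1.0, -0.001, 0.001]]
wrist_force: [-0.5, 0.1, -4.1]
grip_width: 50.5
```

```bash
python3 - <<'E'
from h import *
p,W=snap("scene","s10")
im=cv2.imread("pics/s10.png");c=im[50:350,140:440];cv2.imwrite("pics/s10c.png",cv2.resize(c,None,fx=2,fy=2))
a=wfit(p,W,np.array([380,-500,20]),np.array([530,-330,170]),(0,0,1))
print(np.degrees(np.arccos(a[2])))
E
```

```text
n 407 res 0.9686011861561106 axis [ -11.  -20. 1000.] ends [ 479.1 -400.2   47.7] [ 477.8 -402.5  164.9]
1.3029971781443126
```

View pics/s10c.png

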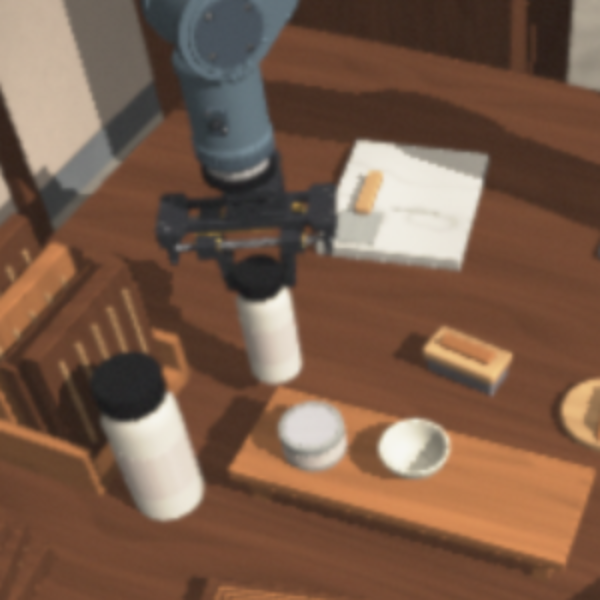

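step_arm(
  series="1 0 0 -0.06 0;1 0 0 -0.085 0;1 0 0 -0.09 0;1 0 0 -0.094 0;1 0 0 -0.096 0",
)

```text
time_s: 20.48
tool_pos: [466.4, -408.1, 281.7]
tcp_rot: [[-0.0, 0.446, -0.895], [-0.001, -0.895, -0.446], [-1.0, 0.001, 0.001]]
wrist_force: [-8.0, 3.2, 19.7]
grip_width: 49.9
```

step_arm(
  series="1 0 0 0.003 0;1 0 0 0.004 0;0 0 0 0.004 0;0 0 0 0.004 0;0 0 0 0.004 0",
)

```text
time_s: 21.1
tool_pos: [466.9, -407.1, 281.2]
tcp_rot: [[0.0, 0.447, -0.895], [-0.0, -0.895, -0.447], [-1.0, 0.0, -0.0]]
wrist_force: [0.5, -0.4, 0.2]
grip_width: 77.8
```

```bash
python3 - <<'E'
from h import *
p,W=snap("scene","s11")
im=cv2.imread("pics/s11.png");c=im[50:350,140:440];cv2.imwrite("pics/s11c.png",cv2.resize(c,None,fx=2,fy=2))
a=wfit(p,W,np.array([380,-500,6]),np.array([530,-330,115]),(0,0,1))
print(np.degrees(np.arccos(a[2])))
E
```

```text
n 292 res 1.129375905014962 axis [   3.  -10. 1000.] ends [ 473.2 -401.3   11.3] [ 473.5 -402.4  113.4]
0.6057391349810167
```

View pics/s11c.png

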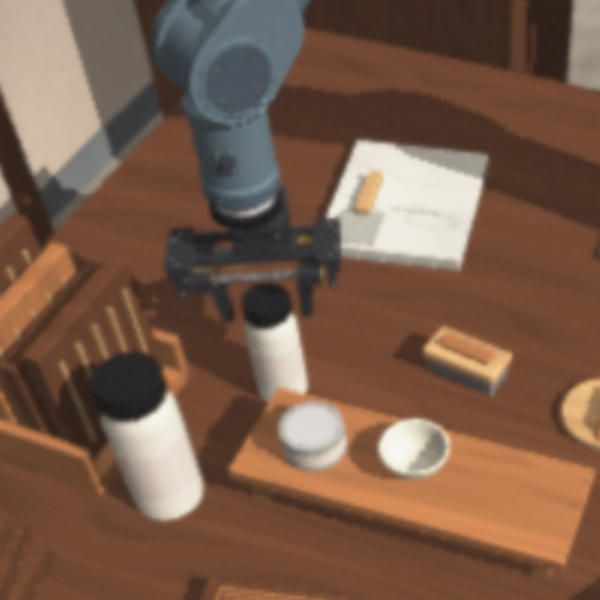

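step_arm(
  series="0 0.013 0.009 0 0;0 0.013 0.009 -0.007 0;1 0.013 0.009 -0.007 0;1 0.013 0.009 -0.007 0;1 0.013 0.009 -0.007 0",
  force=30,
)

```text
time_s: 21.78
tool_pos: [473.1, -402.8, 277.8]
tcp_rot: [[0.0, 0.446, -0.895], [-0.0, -0.895, -0.446], [-1.0, 0.0, 0.0]]
wrist_force: [-0.7, -0.3, 0.5]
grip_width: 60.2
```

step_arm(
  series="1 0 0 0 0;1 0 0 0 0;1 0 0 0 0",
)

```text
time_s: 22.15
tool_pos: [473.1, -402.5, 277.6]
tcp_rot: [[-0.0, 0.446, -0.895], [0.0, -0.895, -0.446], [-1.0, -0.001, 0.0]]
wrist_force: [-1.3, 0.1, 0.9]
grip_width: 54.3
```

step_arm(
  series="1 0 0 0.06 0;1 0 0 0.16 0;1 0 0 0.26 0;1 0 0 0.3 0;1 0 0 0.3 0",
)

```text
time_s: 22.78
tool_pos: [473.4, -402.9, 428.8]
tcp_rot: [[0.002, 0.446, -0.895], [-0.002, -0.895, -0.446], [-1.0, 0.003, -0.001]]
wrist_force: [-0.2, 0.5, -4.2]
grip_width: 54.6
```

```bash
python3 - <<'E'
from h import *
p,W=snap("scene","s12")
a=wfit(p,W,np.array([380,-500,130]),np.array([530,-330,265]),(0,0,1))
print(np.degrees(np.arccos(a[2])))
E
```

```text
n 440 res 0.9434763239511721 axis [ -31.    1. 1000.] ends [ 477.6 -402.8  155.1] [ 474.3 -402.7  263.4]
1.76301328407517
```

step_arm(
  series="1 0.02 0.08 0.02 0.07;1 0.047 0.18 0.04 0.16;1 0.073 0.28 0.04 0.25;1 0.1 0.39 0.04 0.34;1 0.127 0.49 0.04 0.43",
  force=35,
)

```text
time_s: 23.45
tool_pos: [536.4, -155.5, 445.6]
tcp_rot: [[-0.003, 0.897, -0.442], [0.001, -0.442, -0.897], [-1.0, -0.003, 0.0]]
wrist_force: [0.4, 0.3, -3.3]
grip_width: 54.6
```

step_arm(
  series="1 0.026 0.1 0 0.05;1 0.053 0.2 0 0.1;1 0.085 0.32 0 0.1;1 0.14 0.54 0 0.1;1 0.17 0.653 0 0.1",
)

```text
time_s: 24.08
tool_pos: [609.9, 125.0, 445.3]
tcp_rot: [[-0.003, 0.951, -0.308], [-0.001, -0.308, -0.951], [-1.0, -0.003, 0.002]]
wrist_force: [0.9, -0.5, -3.2]
grip_width: 54.7
```

step_arm(
  series="1 0 0 0 0;1 0 0 0 0",
)

```text
time_s: 24.32
tool_pos: [609.6, 123.0, 445.5]
tcp_rot: [[-0.004, 0.952, -0.307], [-0.002, -0.307, -0.952], [-1.0, -0.003, 0.003]]
wrist_force: [-0.9, -1.0, -3.9]
grip_width: 53.7
```

```bash
python3 - <<'E'
from h import *
from plant import arm
s=arm.get_state();print(s["joint_pos"],s["tool_pos"])
p,W=snap("scene","s13")
a=wfit(p,W,np.array([560,110,140]),np.array([680,230,285]),(0,0,1))
print(np.degrees(np.arccos(a[2])))
E
```

```text
[ 0.   0.5 -0.4  1.6  0.2  1.2 -0.7] [609.6 123.  445.5]
n 396 res 0.6412596139778213 axis [ -5. -81. 997.] ends [609.9 131.6 169.7] [609.3 122.5 281.3]
4.652161502509411
```

View pics/s13.png

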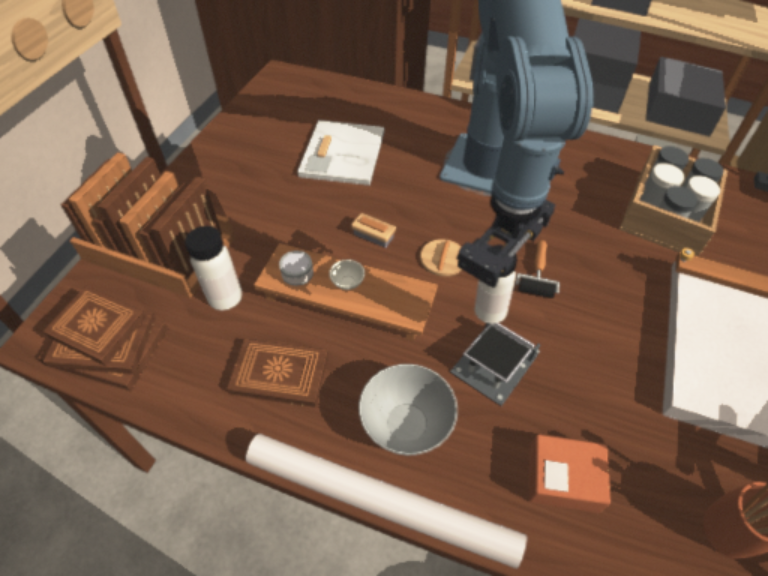

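step_arm(
  series="1 0.004 0.015 0 0;1 0.01 0.04 0 0;1 0.017 0.065 0 0;1 0.022 0.085 0 0;1 0.024 0.091 0 0",
  force=8,
)

```text
time_s: 25.0
tool_pos: [621.9, 170.4, 447.6]
tcp_rot: [[-0.0, 0.952, -0.306], [0.001, -0.306, -0.952], [-1.0, -0.0, -0.0]]
wrist_force: [-0.5, -1.0, -3.7]
grip_width: 55.0
```

step_arm(
  series="1 0 0 0 0;1 0 0 0 0",
  force=8,
)

```text
time_s: 25.25
tool_pos: [622.0, 168.5, 447.7]
tcp_rot: [[-0.0, 0.951, -0.309], [-0.001, -0.309, -0.951], [-1.0, 0.0, 0.001]]
wrist_force: [-0.4, 0.4, -3.9]
grip_width: 54.9
```

```bash
python3 - <<'E'
from h import *
p,W=snap("scene","s14")
a=wfit(p,W,np.array([560,110,140]),np.array([690,240,285]),(0,0,1))
print(np.degrees(np.arccos(a[2])))
p,W=snap("top","t14")
a=wfit(p,W,np.array([560,110,140]),np.array([690,240,285]),(0,0,1))
E
```

```text
n 353 res 0.6211727141793588 axis [   1.  -24. 1000.] ends [622.6 171.2 171.8] [622.7 168.6 282.3]
1.3582633228665018
n 153 res 1.9106754902151515 axis [ 118. -192.  974.] ends [566.4 157.8 191.3] [577.9 139.1 286.6]
```

step_arm(
  series="1 0 0 0 0;1 0 0 -0.03 0;1 0 0 -0.09 0;1 0 0 -0.14 0;1 0 0 -0.17 0",
  force=35,
)

```text
time_s: 25.98
tool_pos: [621.4, 168.7, 360.4]
tcp_rot: [[-0.003, 0.951, -0.308], [-0.001, -0.308, -0.951], [-1.0, -0.002, 0.002]]
wrist_force: [-0.2, -0.3, -4.2]
grip_width: 53.2
```

step_arm(
  series="1 0 0 -0.02 0;1 0 0 -0.034 0;1 0 0 -0.036 0;1 0 0 -0.036 0",
)

```text
time_s: 26.48
tool_pos: [622.2, 169.1, 345.3]
tcp_rot: [[0.001, 0.951, -0.308], [0.0, -0.308, -0.951], [-1.0, 0.001, -0.001]]
wrist_force: [0.6, 0.2, -4.3]
grip_width: 53.4
```

step_arm(
  series="1 0 0 -0.005 0;1 0 0 -0.01 0;1 0 0 -0.015 0;1 0 0 -0.02 0;1 0 0 -0.024 0",
)

```text
time_s: 27.1
tool_pos: [622.0, 169.0, 332.6]
tcp_rot: [[0.0, 0.951, -0.308], [-0.0, -0.308, -0.951], [-1.0, 0.0, -0.0]]
wrist_force: [1.2, -0.6, -3.5]
grip_width: 52.9
```

```bash
python3 - <<'E'
from h import *
p,W=snap("scene","s15")
a=wfit(p,W,np.array([560,110,75]),np.array([690,240,170]),(0,0,1))
print(np.degrees(np.arccos(a[2])))
im=cv2.imread("pics/s15.png");c=im[200:420,400:640];cv2.imwrite("pics/s15c.png",cv2.resize(c,None,fx=2.5,fy=2.5))
E
```

```text
n 205 res 0.5663758884659202 axis [  10.   47. -999.] ends [622.9 168.5 166.2] [623.8 172.7  76.2]
177.2494066010516
```

View pics/s15c.png

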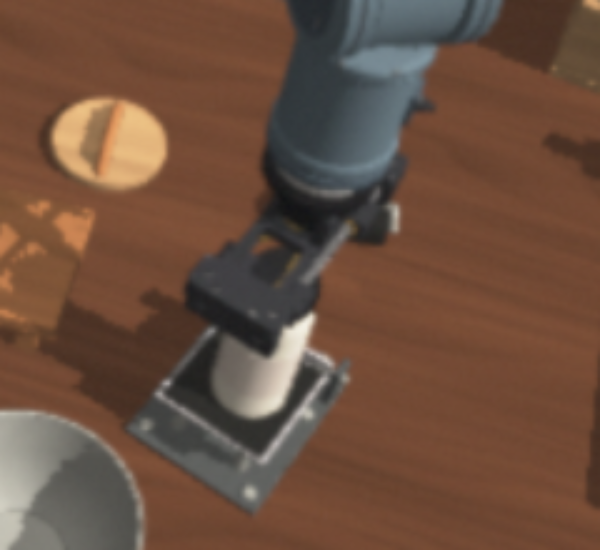

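step_arm(
  series="1 0 0 -0.004 0;1 0 0 -0.008 0;1 0 0 -0.012 0;1 0 0 -0.015 0;1 0 0 -0.017 0",
)

```text
time_s: 27.78
tool_pos: [622.3, 169.6, 324.9]
tcp_rot: [[0.001, 0.951, -0.308], [0.001, -0.308, -0.951], [-1.0, 0.001, -0.002]]
wrist_force: [0.0, 1.4, 2.8]
grip_width: 53.7
```

step_arm(
  series="1 0 0 -0.002 0;1 0 0 -0.003 0;1 0 0 -0.003 0",
)

```text
time_s: 28.15
tool_pos: [622.5, 170.2, 324.5]
tcp_rot: [[0.003, 0.952, -0.307], [0.002, -0.307, -0.952], [-1.0, 0.002, -0.003]]
wrist_force: [0.4, 2.8, 7.4]
grip_width: 53.6
```

```bash
cat > pl.py <<'E'
from h import *
import sys
def plate(W):
    d=np.array([np.cos(np.radians(-18)),np.sin(np.radians(-18))]);e=np.array([-d[1],d[0]])
    V=W[...,:2]-[621.4,168.7];a=V@d;b=V@e;z=W[...,2]
    k=(abs(a)<50)&(abs(b)<44)&(np.hypot(a,b)>36)&(z>30)&(z<75)&(a>-38)
    A=np.c_[a[k],b[k],np.ones(k.sum())];s=np.linalg.lstsq(A,z[k],rcond=None)[0];r=abs(A@s-z[k])<4
    s=np.linalg.lstsq(A[r],z[k][r],rcond=None)[0];print("plate n",r.sum(),"slopes",(s[:2]*1000).round(),"z",s[2])
E
python3 - <<'E'
from pl import *
p,W=snap("scene","s16");plate(W)
a=wfit(p,W,np.array([560,110,70]),np.array([690,240,155]),(0,0,1))
print(np.degrees(np.arccos(abs(a[2]))))
E
```

```text
plate n 300 slopes [ -8. -12.] z 44.68071238803268
n 173 res 0.5371220233276937 axis [   -0.    11. -1000.] ends [623.8 171.5 154. ] [623.8 172.4  70.7]
0.6250667888324151
```

step_arm(
  series="1 0 0 0.001 0;1 0 0 0.001 0;0 0 0 0.001 0;0 0 0 0.001 0;0 0 0 0.001 0",
)

```text
time_s: 28.82
tool_pos: [621.8, 168.8, 322.8]
tcp_rot: [[-0.001, 0.951, -0.308], [-0.001, -0.308, -0.951], [-1.0, -0.001, 0.001]]
wrist_force: [0.1, -1.0, 0.3]
grip_width: 81.3
```

step_arm(
  series="0 0 0 0 0;0 0 0 0 0;0 0 0 0.03 0;0 0 0 0.08 0;0 0 0 0.14 0",
)

```text
time_s: 29.45
tool_pos: [621.9, 169.0, 394.7]
tcp_rot: [[-0.0, 0.951, -0.308], [0.0, -0.308, -0.951], [-1.0, -0.0, -0.0]]
wrist_force: [0.1, 0.2, 0.3]
grip_width: 88.1
```

step_arm(
  series="0 0 0 0.1 0;0 -0.1 -0.05 0.15 0;0 -0.2 -0.2 0.15 0;0 -0.3 -0.3 0.15 0",
)

```text
time_s: 29.95
tool_pos: [494.6, 44.1, 469.6]
tcp_rot: [[0.003, 0.951, -0.308], [-0.0, -0.308, -0.951], [-1.0, 0.003, -0.0]]
wrist_force: [0.3, -0.5, 0.7]
grip_width: 88.3
```

```bash
python3 - <<'E'
from pl import *
from plant import arm
p,W=snap("scene","s17");plate(W)
a=wfit(p,W,np.array([560,110,70]),np.array([690,240,155]),(0,0,1))
print(np.degrees(np.arccos(abs(a[2]))))
p,W=snap("top","t17");plate(W)
k=(abs(W[...,0]-622)<45)&(abs(W[...,1]-170)<45)&(W[...,2]>185)&(W[...,2]<210)
print("lid",cv2.minEnclosingCircle(W[k][:,:2].astype(np.float32)),W[k][:,2].mean())
for q in("tin","dish"): print(q,[(np.array(r["extent"]).round(3).tolist(),round(r["p"],2)) for r in arm.recognise(q,p)])
E
```

```text
plate n 302 slopes [1. 0.] z 44.68280582690539
n 209 res 0.5520465691760315 axis [ -13.   -1. 1000.] ends [624.  172.2  72.9] [622.9 172.2 154.2]
0.7709861880215704
plate n 225 slopes [-7. -0.] z 46.245218217439486
lid ((625.4261474609375, 172.43267822265625), 28.152027130126953) 195.30792882776387
tin [([0.694, 0.487, 0.062, 0.082], 0.59)]
dish [([0.598, 0.506, 0.058, 0.087], 0.59)]
```

View pics/s17.png

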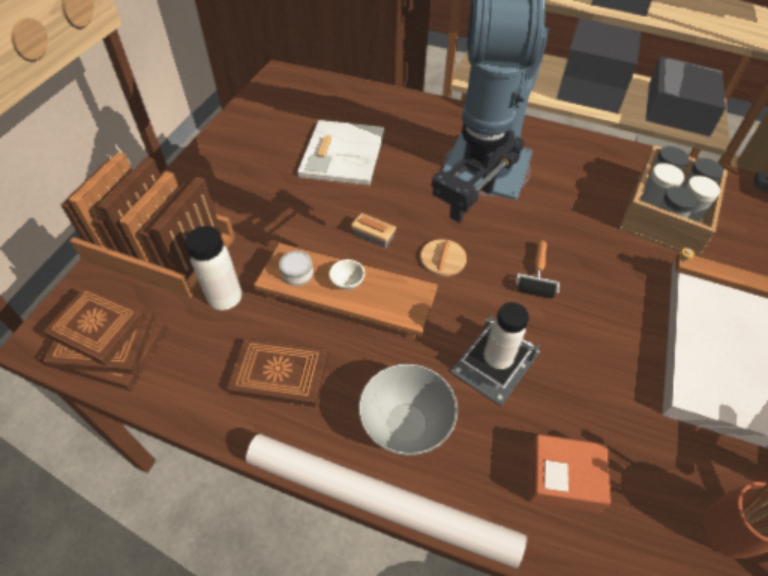

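View pics/t17.png

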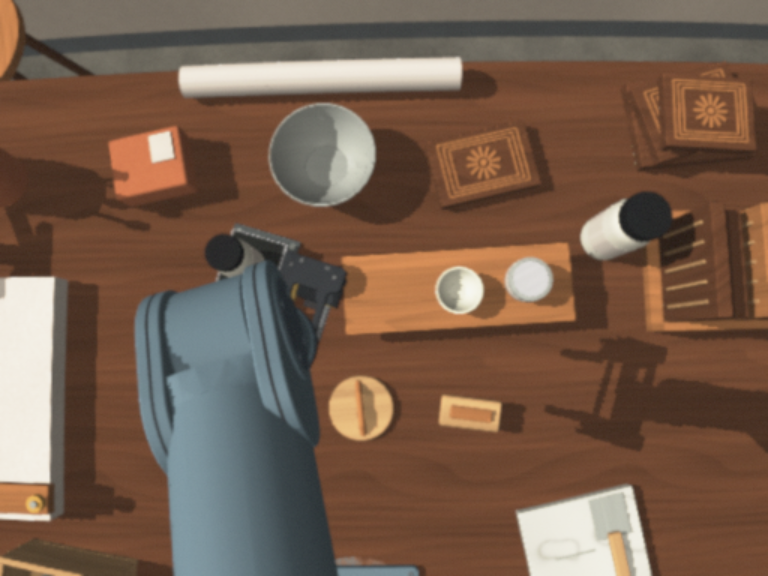

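step_arm(
  series="0 0 0 0 0;0 0 0 0 0;0 0 0 0 0",
)

```text
time_s: 30.52
tool_pos: [496.0, 46.2, 468.1]
tcp_rot: [[-0.0, 0.952, -0.307], [0.0, -0.307, -0.952], [-1.0, -0.0, -0.0]]
wrist_force: [-0.4, 0.1, 0.2]
grip_width: 88.1
```

```bash
python3 - <<'E'
from plant import arm
print(arm.job_done())
E
```

```text
the job is handed in; nothing more can be done
None
```

The jar was turned over, set upright again and placed on the stand, and I handed the job in at about 30.5 s of the 64 s allowed; no verdict comes back.

- **Turning over:** the moves allow only shifts and a turn about the vertical. I laid the jar on the bench, gripped it lightly near the foot and lifted, so it swung upside down, about 4° off. It stayed that way from about 10.3 to 14.2 s.
- **Righting:** I laid it down again, gripped the lid and lifted so it hung upright. That grip was about 14 mm off-centre and slipping, so I stood the jar on the bench and gripped it again centred.
- **Swing on the way:** it then swung to about 4.7° on the way to the stand. I eased the grip and it hung back to about 1.4°.
- **Setting down:** I lowered it onto the plate, still gripped, until the plate was level. The jar was then about 0.6° off upright, with about 11 N on the stand. Then I let go and backed away.

Last checks, after letting go:

| Check | Measured | Limit |
|---|---|---|
| Plate tilt | 0.1° (scene camera), 0.4° (top camera) | 1.4° |
| Jar off upright | 0.8° | 3.4° |
| Jar axis to plate middle | 4–5 mm | 18 mm |

- **Pots:** the tin and dish show no visible shift.
- **Gripper:** it is open and well clear of everything.
- **Disagreement:** one top-camera fit of the hanging jar disagreed with the scene camera. Its residual was poor and it put the jar about 50 mm off, so I ignored it.

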